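Close the relish pot and set it on its serving board

ROBOT

A 6-joint arm with a two-finger parallel gripper is mounted at the origin on the work surface. World frame = base frame: x ahead of the robot, y to its left, z up, the work surface at z = 0. Lengths are in m, angles in degrees, forces in N, time in s.
With the tool pointing down it reaches from about 0.325 to 0.775 m from the base axis. Payload 5.5 kg.
Tool frame: the origin (TCP) lies midway between the tips of the shut fingers; the grasp point (between the pads) lies manip.hold_point_z behind it (manip.hold_point_z is the distance from the TCP to the grasp point, in m); z points along the fingers, y is the line along which they close (so a half turn about z gives the same grasp; the last joint's range is limited). The gripper opens to 88 mm and grips with 3 to 60 N. Pads are 20 mm wide; open, the fingers measure 115 mm over their backs; the gripper's body (75 mm by 178 mm) begins 61 mm behind the grasp point.
Start: joints at [65.334, 5.22, 70.514, -0, 104.267, -3.249], TCP at [0.219, 0.559, 0.223] pointing down, gripper open.
Joint ranges: [-164.24, 164.24], [-49.07, 125.15], [9.68, 141.18], [-86.29, 266.29], [3.28, 154.24], [-151.56, 151.56]. Speed limits (degrees/s): [147.25, 147.25, 172.46, 180, 180, 180].

INTERFACE

Orientations are given as [roll, pitch, yaw] about the fixed x, y, z axes, in that order (R = Rz(yaw) Ry(pitch) Rx(roll)).
In Python, from cell import manip gives the robot as it stands.
- The arm moves only by the tool carry_out, never from a script. Its argument "series" is a list of rows, each an object of numbers: "dx", "dy", "dz": the shift along the tool's x, y, z in units of 25 mm (1.0 is 25 mm); "rx", "ry", "rz": the turn, a rotation vector about the tool's x, y, z in units of 5 degrees (1.0 is 5 degrees); "gripper": the opening, from -1 (shut) to 1 (fully open). In form: [{"dx": .., "dy": .., "dz": .., "rx": .., "ry": .., "rz": .., "gripper": ..}, ...]. A call has 1 to 5 rows; each row is the pose to reach, as a shift and turn from the pose commanded when the call began, along the tool's axes at that moment; what a row does not reach only later rows make up. A row lasts 1/8 s, in which the tool goes at most 62.5 mm and 10.7 degrees, less where a joint would pass 70% of its speed; a pose out of reach is approached as far as the arm can. A call with a gripper value outside its range is refused whole. The fingers move at their own pace and stop on an object; the grip force is fixed at half the most. Time passes only in rows, so rows that repeat a pose let the fingers close. It gives the time, the measured TCP pose, the force, the opening and the grip force at its end, in the units of the state.
- manip.state(): the state, without advancing time (a new reading comes with each control period).
- manip.get_image(name): name is "side" or "top" or "wrist"; returns (picture, depth): 480x640x3 uint8, red, green, blue; 480x640 float32, m along the optical axis (not along the pixel's ray), 0 where there is no reading.
- manip.calibration(name): a dict with "fx", "fy", "cx", "cy" (pixels), "R" (3x3) and "t" (3): a world point X has camera coordinates R X + t. Camera axes: x right, y down, z forward; pixel columns grow to the right and rows downward; lengths in m; the calibration is good to about 2 mm. A picture is of the moment at which its call begins: read the wrist's pose just before it. calibration takes no time and is no camera call; for the wrist camera it gives the pose at the moment of the call.
- manip.close_job(): hands the job in; it is judged then, once.
The state is a dict: "t": time; "joint_pos": joint angles; "qvel": joint speeds; "tau": joint torques, N m; "tcp_pos": TCP position; "eef_rot": TCP orientation; "force": force on the tool from outside, world axes, zero at the start; "ft_torque": the same for the moment, N m; "opening": opening from 0.0 (shut) to 1.0 (fully open); "grip_force": force on a finger pad.
Only numpy, scipy, OpenCV 4.12 (cv2) and the standard library are available. Lean on these libraries where they do the work, as an engineer would, in place of code of your own. Each camera call takes 0.05 s, during which the arm holds its last target. There are 200 camera calls.

TASK

One of the three serving boards still lacks its relish pot. Put the wooden lid on the open white pot, press it down until it is fully home on the rim with no orange seal showing, and stand the closed pot upright inside the burnt ring mark on the board that has none, as on the other two boards. Leave everything else where it is.

Things in the scene. Friction and masses are not known exactly. Their poses are not given: they have to be found in the camera images.
- pot: The open white ceramic pot: straight cylinder, 62 mm diameter, 40 mm tall, wall 5 mm, about 200 g, loose on the table. Origin: centre of its underside; z up. An orange seal ring (outer 51, inner 43 mm diameter) stands 8 mm above its rim, top 48 mm above the underside. The seal does not hold the lid against lifting: carry the closed pot by its white body, below the rim.
- lid: The loose wooden lid, about 60 g, right way up. Origin: centre of its underside; z up. From the bottom: tapered plug 8 mm tall (30 to 38 mm diameter) that goes loosely inside the seal ring; flange of 57 mm diameter from 8 to 16 mm; round knob of 16 to 20 mm diameter from 16 to 32 mm. On the raised seal its origin is 40 mm above the pot's underside; fully home, flange on the rim, 32 mm.
- seal (a joint): How far the orange seal ring has been pushed down into the pot: 0 as at the start (8 mm above the rim), 0.008 m fully in, level with the rim. It is stiff: about 10 N straight down pushes it in, and it stays where it was pushed. A lid just laid on it stands 8 mm proud of the rim.
- board_empty: Wooden serving board on four short feet, 200 x 120 mm, its flat top 40 mm above the table, fixed. Origin: on the table under its centre; x runs along its length towards the end with the bread roll and cheese (up to 40 mm above the top, 69 mm or more from the ring centre). This is the board without a pot.
- board_empty_spot (a point): Centre of the burnt ring mark (dark circle, 78 mm inner diameter) on the top of the board without a pot, 50 mm from the board's centre towards the end without bread; z up, at the height of the top (40 mm above the table). The pot's centre belongs here.
- board_1: Wooden serving board on four short feet, 200 x 120 mm, its flat top 40 mm above the table, fixed. Origin: on the table under its centre; x runs along its length towards the end with the bread roll and cheese (up to 40 mm above the top, 69 mm or more from the ring centre). It already carries a closed pot, in its ring mark at x = -50 mm.
- board_2: Wooden serving board on four short feet, 200 x 120 mm, its flat top 40 mm above the table, fixed. Origin: on the table under its centre; x runs along its length towards the end with the bread roll and cheese (up to 40 mm above the top, 69 mm or more from the ring centre). It already carries a closed pot, in its ring mark at x = -50 mm.
- pot_1: Closed white pot on board_1, 62 mm diameter, 64 mm tall with its lid home. Origin: centre of its underside. Free-standing; leave it alone.
- pot_2: Closed white pot on board_2, 62 mm diameter, 64 mm tall with its lid home. Origin: centre of its underside. Free-standing; leave it alone.
- salt: Blue ceramic salt pot, 44 mm diameter, 41 mm tall. Origin: centre of its underside. Free-standing; leave it alone.
- bottle: Red plastic sauce bottle, 56 mm diameter, 170 mm tall. Origin: centre of its underside. Free-standing; leave it alone.
- bowl: Steel bowl, 120 mm diameter, 55 mm tall. Origin: centre of its underside. Free-standing; leave it alone.
- spoon: Steel spoon lying flat, along its x. Origin: centre of its underside. Free-standing; leave it alone.
Mind the look-alikes: they are no part of the job. What is shaped like the pot but green or purple is not meant.

How it is judged:
By the outcome, as a careful person would: the job done as asked, in the order asked, and still so for the second after the job is handed in, with the robot touching nothing.
It also fails if it takes over 70 s, if anything falls off the work surface, if the arm or the gripper's body presses on something with over 40 N, if the wrist force passes 120 N, or if a joint passes its speed limit or range.

## Working session

There is one attempt and no reset: what is moved stays moved. The work goes in short steps, Python scripts to look and compute and a tool call to move; the robot and the scene stay as the last step left them, time stands still between calls to the robot, and variables do not carry over. Pictures are saved under pics/ and viewed, at most 10 in all, crops included, and the job is handed in when it is done.

Besides the shell and the picture viewer there is one more tool, called after "Emit:" as name(argument=value, ...) on one line, values as JSON. carry_out: Moves the arm, as the interface text tells. Its arguments: {"type":"object","properties":{"series":{"type":"array","items":{"type":"object","properties":{"dx":{"type":"number"},"dy":{"type":"number"},"dz":{"type":"number"},"rx":{"type":"number"},"ry":{"type":"number"},"rz":{"type":"number"},"gripper":{"type":"number"}}}}},"required":["series"]}

```bash
mkdir -p pics; ls; cat > h.py <<'E'
from cell import manip
import numpy as np, cv2
def grab(n,save=None):
    c=manip.calibration(n); p,d=manip.get_image(n)
    if save: cv2.imwrite(f'pics/{save}.png',p[:,:,::-1])
    return p,d,c
def world(c,u,v,z):
    """pixel + depth along axis -> world"""
    X=np.array([(u-c['cx'])/c['fx']*z,(v-c['cy'])/c['fy']*z,z]); return np.array(c['R']).T@(X-np.array(c['t']))
def ray(c,u,v,h):
    R=np.array(c['R']);o=-R.T@np.array(c['t']);r=R.T@np.array([(u-c['cx'])/c['fx'],(v-c['cy'])/c['fy'],1.]); return o+r*(h-o[2])/r[2]
E
python3 - <<'E'
from h import *
print(manip.hold_point_z,manip.state())
for n in('top','side'):
    p,d,c=grab(n,n+'0'); np.savez(n+'0',p=p,d=d,**c); print(n,(-np.array(c['R']).T@c['t']).round(3),c['fx'])
E
```

```text
pics
0.0187 {'t': 0.0, 'joint_pos': array([ 6.53343470e+01,  5.26446416e+00,  7.05822675e+01,  3.15240342e-04,
        1.04265936e+02, -3.24945545e+00]), 'qvel': array([ 0.00086317,  0.00585327, -0.03867008,  0.02852007, -0.09849961,
        0.08522098]), 'tau': array([ 1.79899391e-03, -4.46431518e+01, -4.06461775e+01,  6.99580112e-02,
        2.84954970e-02, -1.51560130e-04]), 'tcp_pos': array([0.21896839, 0.55830041, 0.22148889]), 'eef_rot': array([-1.79887531e+02, -6.69156462e-03,  1.58583873e+02]), 'force': array([-0.03805158, -0.02416678, -1.18591484]), 'ft_torque': array([-0.00801488, -0.02083665,  0.00027675]), 'grip_force': 0.0, 'opening': 0.998967081097898}
top [ 0.447 -0.018  1.357] 565.8190520047137
side [ 0.078 -0.725  0.585] 469.887465948954
```

View pics/top0.png

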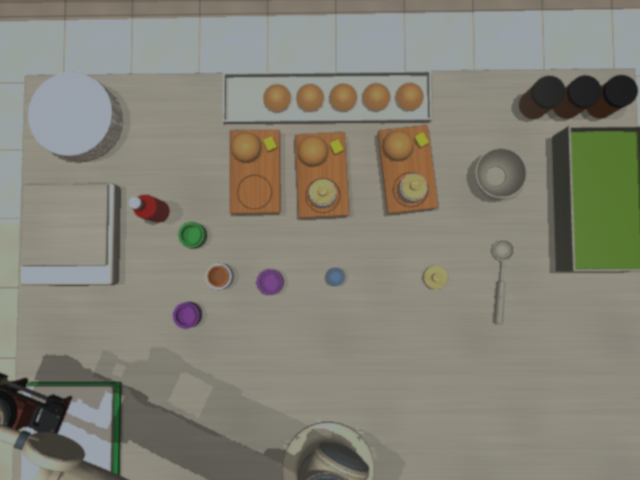

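View pics/side0.png

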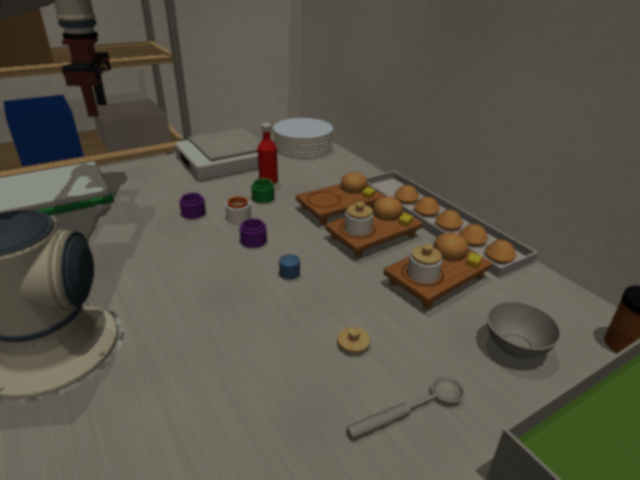

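Top view (up is +x, left is +y) shows the open pot at (219,276), the lid at (436,277), and the empty ring at (255,192). In the side view the pot is at (238,210), the lid at (353,341), and the ring at (325,200).

```bash
cat >> h.py <<'E'
def blob(mask,u0,v0,r,off=(0,0)):
    m=np.zeros(mask.shape,np.uint8); m[int(v0-r):int(v0+r),int(u0-r):int(u0+r)]=mask[int(v0-r):int(v0+r),int(u0-r):int(u0+r)]
    n,l,s,ce=cv2.connectedComponentsWithStats(m); k=1+np.argmax(s[1:,4])
    cn=max(cv2.findContours((l==k).astype(np.uint8),cv2.RETR_EXTERNAL,cv2.CHAIN_APPROX_NONE)[0],key=len)
    return cv2.fitEllipse(cn),s[k]
def tri(c1,p1,c2,p2):
    P=[np.array(c['fx'])*0+np.array([[c['fx'],0,c['cx']],[0,c['fy'],c['cy']],[0,0,1]])@np.c_[c['R'],c['t']] for c in(c1,c2)]
    X=cv2.triangulatePoints(*P,np.array(p1,float),np.array(p2,float))[:,0]; return X[:3]/X[3]
E
python3 - <<'E'
from h import *
T=np.load('top0.npz');S=np.load('side0.npz')
hs={k:cv2.cvtColor(x['p'],cv2.COLOR_RGB2HSV) for k,x in(('t',T),('s',S))}
for nm,k,u,v in(('pot','t',219,276),('pot','s',238,210),('lid','t',436,277),('lid','s',353,341),('ring','t',255,192),('ring','s',325,200),('tbl','t',400,350)):
    print(nm,k,hs[k][v-16:v+17:4,u].tolist()); print('   row',hs[k][v,u-20:u+21:4].tolist())
    x=T if k=='t' else S; print('  depthpt',world(x,u,v,x['d'][v,u]).round(4))
E
```

```text
pot t [[23, 29, 142], [113, 7, 151], [12, 149, 115], [12, 148, 122], [12, 148, 122], [12, 146, 122], [13, 150, 117], [109, 13, 152], [23, 29, 141]]
   row [[23, 28, 145], [23, 28, 146], [13, 111, 145], [11, 141, 101], [12, 148, 119], [12, 148, 122], [12, 146, 122], [14, 162, 134], [105, 4, 123], [23, 27, 122], [22, 29, 133]]
  depthpt [0.4478 0.2553 0.0158]
pot s [[20, 45, 114], [11, 221, 82], [11, 109, 84], [10, 189, 89], [18, 33, 102], [18, 46, 94], [18, 46, 94], [17, 43, 94], [14, 33, 102]]
   row [[22, 34, 112], [23, 36, 113], [18, 40, 82], [21, 36, 93], [17, 35, 101], [18, 33, 102], [18, 40, 95], [17, 42, 84], [18, 39, 84], [23, 36, 112], [23, 36, 112]]
  depthpt [0.4363 0.2231 0.0375]
lid t [[23, 28, 144], [26, 61, 146], [29, 88, 153], [27, 92, 147], [28, 92, 153], [27, 91, 146], [27, 93, 153], [23, 56, 146], [22, 27, 142]]
   row [[21, 30, 146], [24, 29, 142], [23, 90, 131], [24, 99, 152], [21, 99, 121], [28, 92, 153], [26, 95, 153], [29, 91, 152], [25, 45, 141], [23, 30, 145], [23, 30, 145]]
  depthpt [ 0.4434 -0.2544  0.0347]
lid s [[20, 44, 116], [20, 122, 136], [22, 119, 1
[... 696 characters left out ...]
, 113], [13, 136, 105], [14, 175, 96], [13, 172, 114], [13, 170, 111], [13, 170, 111], [13, 172, 104], [13, 172, 101], [13, 173, 53]]
   row [[13, 170, 108], [13, 174, 97], [13, 172, 111], [13, 170, 111], [13, 170, 111], [13, 170, 111], [14, 171, 112], [13, 171, 112], [13, 170, 108], [13, 175, 108], [13, 168, 114]]
  depthpt [0.645  0.1623 0.0395]
tbl t [[21, 29, 143], [23, 29, 143], [23, 29, 143], [23, 29, 143], [23, 29, 140], [23, 29, 142], [23, 29, 143], [24, 27, 140], [24, 27, 140]]
   row [[24, 28, 139], [22, 28, 139], [24, 28, 139], [23, 29, 140], [22, 28, 139], [23, 29, 140], [23, 29, 141], [23, 29, 141], [22, 27, 141], [22, 27, 141], [23, 29, 142]]
  depthpt [ 0.2712 -0.1729 -0.0007]
```

Emit:
carry_out(series=[{"dx":-2.0,"dy":-1.5,"dz":-0.4,"rz":-0.8},{"dx":-4,"dy":-3,"dz":-0.8,"rz":-1.6},{"dx":-6,"dy":-4.5,"dz":-1.2,"rz":-2.5},{"dx":-8,"dy":-6,"dz":-1.6,"rz":-3.4},{"dx":-10,"dy":-7.5,"dz":-2,"rz":-4.28}])

```text
invalid input
```

```bash
cat >> h.py <<'E'
from scipy.spatial.transform import Rotation as Ro
def go(x,y,z,yaw=180.):
    s=manip.state(); A=Ro.from_euler('xyz',s['eef_rot'],degrees=True); B=Ro.from_euler('xyz',[180,0,yaw],degrees=True)
    d=A.inv().apply(np.array([x,y,z])-s['tcp_pos'])/.025; r=np.degrees((A.inv()*B).as_rotvec())/5
    print('t',round(s['t'],2),'tcp',s['tcp_pos'].round(4),s['eef_rot'].round(2),'F',s['force'].round(1),'open',round(s['opening'],3),round(s['grip_force'],1)); print('  d',d.round(3),'r',r.round(3))
E
python3 - <<'E'
from h import *
go(.42,.24,.28)
p,d,c=grab('wrist','w1');np.savez('w1',p=p,d=d,**c);print((-np.array(c['R']).T@c['t']).round(3),c['R'].round(2))
E
```

```text
t 0.1 tcp [0.219  0.5583 0.2216] [-1.7990e+02 -1.0000e-02  1.5858e+02] F [ 0.2 -0.6 -0. ] open 0.998 0.0
  d [-12.135  -8.922  -2.321] r [-0.019 -0.005 -4.283]
[0.149 0.585 0.384] [[ 0.36  0.93 -0.  ]
 [ 0.9  -0.35  0.27]
 [ 0.25 -0.1  -0.96]]
```

View pics/w1.png

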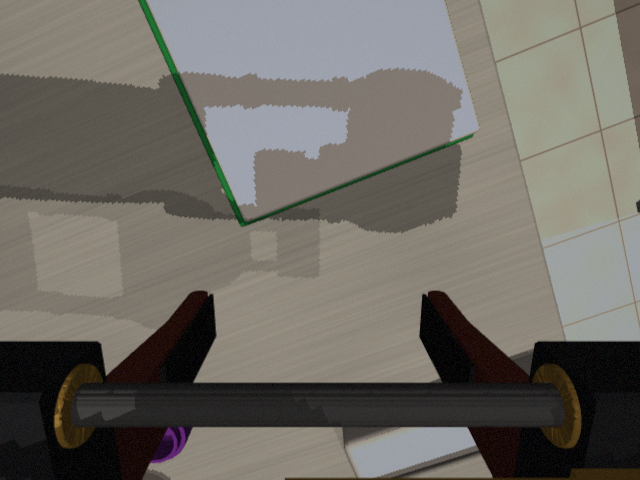

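The wrist image shows only the white tray and the fingers, with no targets in view, because the move was refused. I'll send it again with every field filled in.

Emit:
carry_out(series=[{"dx":-2.0,"dy":-1.5,"dz":-0.4,"rx":0,"ry":0,"rz":-0.8,"gripper":1},{"dx":-4,"dy":-3,"dz":-0.8,"rx":0,"ry":0,"rz":-1.6,"gripper":1},{"dx":-6,"dy":-4.5,"dz":-1.2,"rx":0,"ry":0,"rz":-2.5,"gripper":1},{"dx":-8,"dy":-6,"dz":-1.6,"rx":0,"ry":0,"rz":-3.4,"gripper":1},{"dx":-10,"dy":-7.5,"dz":-2,"rx":0,"ry":0,"rz":-4.28,"gripper":1}])

```text
t: 0.78
tcp_pos: [0.3819, 0.2943, 0.2721]
eef_rot: [-180.0, -0.0, -179.9]
force: [-0.0, -0.1, -0.0]
opening: 1.002
grip_force: 0.0
```

```bash
python3 - <<'E'
from h import *
p,d,c=grab('wrist','w2');np.savez('w2',p=p,d=d,**c)
def pix(X):
    q=c['R']@np.array(X)+c['t']; return (q[:2]/q[2]*c['fx']+[c['cx'],c['cy']]).round()
print(pix([.448,.255,.048]),pix([.645,.165,.04]))
E
```

```text
[278. 282.] [204. 442.]
```

View pics/w2.png

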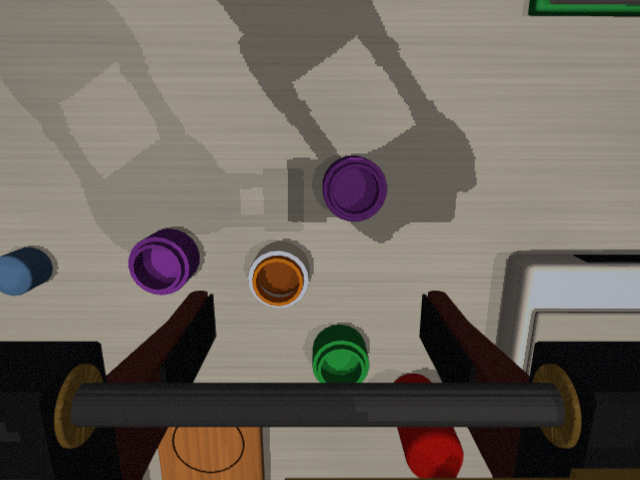

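The wrist image shows the open pot with its orange seal at (280,280). The bar hides the upper part of the ring board; the ring is at about (207,443). I'll move over the ring for a second view of both.

Emit:
carry_out(series=[{"dx":-1.7,"dy":-0.9,"dz":-0.3,"rx":0,"ry":0,"rz":0,"gripper":1},{"dx":-3.4,"dy":-1.8,"dz":-0.6,"rx":0,"ry":0,"rz":0,"gripper":1},{"dx":-5.2,"dy":-2.7,"dz":-0.8,"rx":0,"ry":0,"rz":0,"gripper":1},{"dx":-7,"dy":-3.6,"dz":-0.8,"rx":0,"ry":0,"rz":0,"gripper":1},{"dx":-8.6,"dy":-4,"dz":-0.8,"rx":0,"ry":0,"rz":0,"gripper":1}])

```text
t: 1.45
tcp_pos: [0.5978, 0.1948, 0.2916]
eef_rot: [-180.0, -0.0, 179.9]
force: [0.4, 0.2, 0.6]
opening: 0.999
grip_force: 0.0
```

```bash
python3 - <<'E'
from h import *
go(.448,.255,.2)
p,d,c=grab('wrist','w3');np.savez('w3',p=p,d=d,**c)
W2=dict(np.load('w2.npz'));W3=dict(np.load('w3.npz'))
def pix(c,X):
    q=c['R']@np.array(X)+c['t']; return q[:2]/q[2]*c['fx']+[c['cx'],c['cy']]
R=[]
for w in(W2,W3):
    h=cv2.cvtColor(w['p'],cv2.COLOR_RGB2HSV); u,v=pix(w,[.448,.255,.048])
    m=((h[...,0]<20)&(h[...,1]>150)).astype(np.uint8)
    e,s=blob(m,u,v,50); print(u.round(),v.round(),e,s); R.append(e[0])
    print('  on .048:',ray(w,*e[0],.048).round(4), 'depth edge pts')
print('tri',tri(W2,R[0],W3,R[1]).round(4))
# point cloud of pot rim from depth
for w in(W2,W3):
    vv,uu=np.mgrid[0:480,0:640]; z=w['d']; P=np.stack([(uu-w['cx'])/w['fx']*z,(vv-w['cy'])/w['fy']*z,z],-1)-w['t']; P=P@w['R']
    k=(z>0)&(np.hypot(P[...,0]-.448,P[...,1]-.255)<.045)&(P[...,2]>.036)&(P[...,2]<.06)
    Q=P[k]; print('cloud',len(Q),np.percentile(Q[:,2],[5,50,95]).round(4),cv2.minEnclosingCircle(Q[:,:2].astype(np.float32)))
E
```

```text
t 1.45 tcp [0.5978 0.1948 0.2916] [-1.7999e+02 -2.0000e-02  1.7988e+02] F [0.4 0.2 0.6] open 0.999 0.0
  d [5.995 2.395 3.666] r [-0.003 -0.004 -0.023]
278.0 282.0 ((277.5080261230469, 280.2813415527344), (48.77421188354492, 49.605594635009766), 97.59028625488281) [ 253  256   50   50 1870]
  on .048: [0.4461 0.2545 0.048 ] depth edge ptsTraceback (most recent call last):
  File "<stdin>", line 11, in <module>
  File "h.py", line 14, in blob
    n,l,s,ce=cv2.connectedComponentsWithStats(m); k=1+np.argmax(s[1:,4])
                                                      ~~~~~~~~~^^^^^^^^^
    return _wrapfunc(a, 'argmax', axis=axis, out=out, **kwds)
    return bound(*args, **kwds)
ValueError: attempt to get argmax of an empty sequence
```

View pics/w3.png

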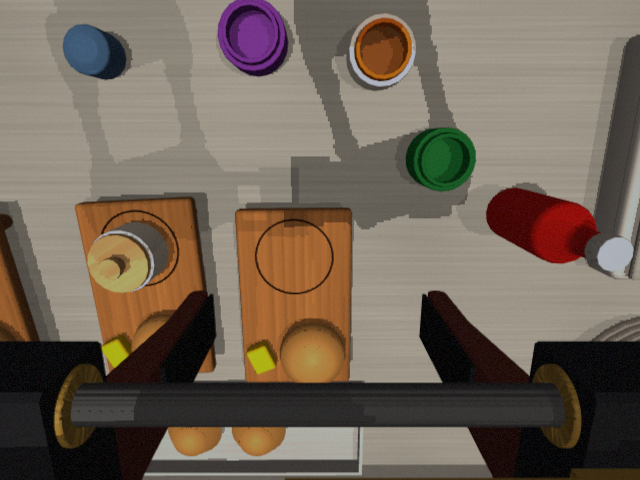

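w3 shows the empty ring clear of the gripper at (294,256) and the pot at (382,49).

```bash
sed -i 's/m\[int(v0-r):int(v0+r),int(u0-r):int(u0+r)\]=mask\[int(v0-r):int(v0+r),int(u0-r):int(u0+r)\]/a,b=(slice(max(0,int(q-r)),int(q+r)) for q in(v0,u0)); m[a,b]=mask[a,b]/' h.py
cat >> h.py <<'E'
def hsv(w): return cv2.cvtColor(w['p'],cv2.COLOR_RGB2HSV)
def cloud(w,x,y,r,z0,z1):
    vv,uu=np.mgrid[0:480,0:640]; z=w['d']; P=np.stack([(uu-w['cx'])/w['fx']*z,(vv-w['cy'])/w['fy']*z,z],-1)-w['t']; P=P@w['R']
    return P[(z>0)&(np.hypot(P[...,0]-x,P[...,1]-y)<r)&(P[...,2]>z0)&(P[...,2]<z1)]
E
python3 - <<'E'
from h import *
W2,W3,T,S=(dict(np.load(n+'.npz')) for n in('w2','w3','top0','side0'))
R=[]
for w,u,v in((W2,278,280),(W3,382,49)):
    h=hsv(w); e,s=blob(((h[...,0]<20)&(h[...,1]>150)).astype(np.uint8),u,v,45); R.append(e[0]); print(e,s[:4],ray(w,*e[0],.048).round(4))
print('pot tri',tri(W2,R[0],W3,R[1]).round(4))
for w in(W2,W3):
    Q=cloud(w,.447,.255,.045,.035,.06); print('cloud',len(Q),np.percentile(Q[:,2],[5,50,95]).round(4),cv2.minEnclosingCircle(Q[:,:2].astype(np.float32)))
# ring
E=[]
for w,u,v,r in((W3,294,256,44),(T,255,192,20)):
    g=cv2.cvtColor(w['p'],cv2.COLOR_RGB2GRAY); m=(g<cv2.medianBlur(g,21).astype(int)-8).astype(np.uint8)
    e,s=blob(m,u,v,r); E.append(e[0]); print('ring',e,s,ray(w,*e[0],.04).round(4))
print('ring tri',tri(W3,E[0],T,E[1]).round(4))
Q=cloud(W3,*ray(W3,*E[0],.04)[:2],.03,.02,.06); print('board z',np.median(Q[:,2]))
# lid
m=(hsv(T)[...,1]>60).astype(np.uint8); e,s=blob(m,436,277,18); print('lid',e,s,ray(T,*e[0],.014).round(4))
for w in (T,S):
    Q=cloud(w,.444,-.258,.04,.012,.05); print('lid cloud',len(Q),Q[:,2].max().round(4),cv2.minEnclosingCircle(Q[:,:2].astype(np.float32)),Q[Q[:,2]>.025].mean(0).round(4))
E
```

```text
((277.5080261230469, 280.2813415527344), (48.77421188354492, 49.605594635009766), 97.59028625488281) [253 256  50  50] [0.4461 0.2545 0.048 ]
((382.6083679199219, 48.81937789916992), (54.860042572021484, 62.02692413330078), 19.038766860961914) [355  18  57  63] [0.4484 0.2533 0.048 ]
pot tri [0.4476 0.254  0.0436]
cloud 1634 [0.0373 0.0413 0.0491] ((0.447574645280838, 0.25443509221076965), 0.031111977994441986)
cloud 2151 [0.0379 0.0413 0.0493] ((0.447896808385849, 0.25404882431030273), 0.031053438782691956)
ring ((293.5745849609375, 256.17144775390625), (76.30300903320312, 79.36295318603516), 106.86566162109375) [254 218  80  77 847] [0.6449 0.1695 0.04  ]
ring ((254.1599578857422, 191.61900329589844), (35.04037857055664, 35.224578857421875), 100.19026947021484) [236 174  37  36 226] [0.6454 0.1689 0.04  ]
ring tri [0.6458 0.1693 0.0369]
board z 0.040500486919047674
lid ((435.3013916015625, 276.8984680175781), (23.029754638671875, 23.60422134399414), 115.01030731201172) [424 265  24  24 460] [ 0.4436 -0.2565  0.014 ]
lid cloud 420 0.0373 ((0.44446495175361633, -0.25513869524002075), 0.028330732136964798) [ 0.4446 -0.2553  0.0311]
lid cloud 624 0.0321 ((0.4438864290714264, -0.25658324360847473), 0.03030209429562092) [ 0.4419 -0.2575  0.0297]
```

Emit:
carry_out(series=[{"dx":0.8,"dy":-2,"dz":0,"rx":0,"ry":0,"rz":0,"gripper":1},{"dx":1.6,"dy":-4,"dz":0,"rx":0,"ry":0,"rz":0,"gripper":1},{"dx":2.4,"dy":-6,"dz":0.2,"rx":0,"ry":0,"rz":0,"gripper":1},{"dx":3.2,"dy":-8,"dz":0.4,"rx":0,"ry":0,"rz":0,"gripper":1},{"dx":4,"dy":-10,"dz":0.6,"rx":0,"ry":0,"rz":0,"gripper":1}])

```text
t: 2.12
tcp_pos: [0.4952, -0.055, 0.2765]
eef_rot: [180.0, -0.0, 180.0]
force: [0.8, -0.7, -0.1]
opening: 0.998
grip_force: 0.0
```

Emit:
carry_out(series=[{"dx":0.8,"dy":-2,"dz":0.3,"rx":0,"ry":0,"rz":0,"gripper":1},{"dx":1.6,"dy":-4,"dz":0.6,"rx":0,"ry":0,"rz":0,"gripper":1},{"dx":2.2,"dy":-6,"dz":0.9,"rx":0,"ry":0,"rz":0,"gripper":0.5},{"dx":2.5,"dy":-8,"dz":1.2,"rx":0,"ry":0,"rz":0,"gripper":0.2},{"dx":2.5,"dy":-8,"dz":1.2,"rx":0,"ry":0,"rz":0,"gripper":0.2}])

```text
t: 2.75
tcp_pos: [0.4324, -0.256, 0.2453]
eef_rot: [179.9, -0.2, 179.7]
force: [0.7, 0.4, 0.0]
opening: 0.696
grip_force: 0.0
```

```bash
python3 - <<'E'
from h import *
go(.444,-.256,.06)
p,d,c=grab('wrist','w4');np.savez('w4',p=p,d=d,**c)
w=dict(np.load('w4.npz')); q=w['R']@[.444,-.256,.014]+w['t']; u,v=q[:2]/q[2]*w['fx']+[w['cx'],w['cy']]; print(u,v)
e,s=blob((hsv(w)[...,1]>80).astype(np.uint8),u,v,50); print(e,s,ray(w,*e[0],.016).round(4))
Q=cloud(w,.444,-.256,.045,.010,.05); print('lid cloud',len(Q),Q[:,2].max().round(4),cv2.minEnclosingCircle(Q[:,:2].astype(np.float32))); K=Q[Q[:,2]>.022];print('knob',cv2.minEnclosingCircle(K[:,:2].astype(np.float32)),np.percentile(K[:,2],[50,90]))
T=dict(np.load('top0.npz'));print('tri',tri(w,e[0],T,(435.3,276.9)))
E
```

```text
t 2.75 tcp [ 0.4324 -0.256   0.2453] [ 1.7994e+02 -1.5000e-01  1.7970e+02] F [0.7 0.4 0. ] open 0.696 0.0
  d [-4.830e-01 -4.000e-03  7.409e+00] r [ 0.013 -0.03  -0.06 ]
317.5928542652029 227.68995634663798
((317.3458251953125, 227.15174865722656), (56.40853500366211, 57.13835144042969), 92.10800170898438) [ 289  199   58   57 2612] [ 0.443  -0.2562  0.016 ]
lid cloud 2618 0.0344 ((0.44359084963798523, -0.2560192346572876), 0.028513111174106598)
knob ((0.44339609146118164, -0.2560771405696869), 0.010031676851212978) [0.03245651 0.03347853]
tri [ 0.44350521 -0.2563757   0.0143344 ]
```

Emit:
carry_out(series=[{"dx":-0.44,"dy":0,"dz":2.2,"rx":0,"ry":0,"rz":0,"gripper":-0.1},{"dx":-0.44,"dy":0,"dz":4.4,"rx":0,"ry":0,"rz":0,"gripper":-0.1},{"dx":-0.44,"dy":0,"dz":6.5,"rx":0,"ry":0,"rz":0,"gripper":-0.1},{"dx":-0.44,"dy":0,"dz":8,"rx":0,"ry":0,"rz":0,"gripper":-0.1},{"dx":-0.44,"dy":0,"dz":8,"rx":0,"ry":0,"rz":0,"gripper":-0.1}])

```text
t: 3.42
tcp_pos: [0.4433, -0.2512, 0.0439]
eef_rot: [179.8, -0.3, -179.9]
force: [0.3, -0.2, 0.4]
opening: 0.454
grip_force: 0.0
```

```bash
python3 - <<'E'
from h import *
go(.4435,-.256,.0185)
E
```

```text
t 3.42 tcp [ 0.4433 -0.2512  0.0439] [ 179.77   -0.3  -179.92] F [ 0.3 -0.2  0.4] open 0.454 0.0
  d [-0.012 -0.196  1.017] r [ 0.046 -0.06   0.016]
```

Emit:
carry_out(series=[{"dx":0,"dy":-0.19,"dz":0.3,"rx":0.05,"ry":-0.06,"rz":0,"gripper":-0.1},{"dx":0,"dy":-0.19,"dz":0.7,"rx":0.05,"ry":-0.06,"rz":0,"gripper":-0.1},{"dx":0,"dy":-0.19,"dz":1.0,"rx":0.05,"ry":-0.06,"rz":0,"gripper":-0.1},{"dx":0,"dy":-0.19,"dz":1.0,"rx":0.05,"ry":-0.06,"rz":0,"gripper":-0.1}])

```text
t: 3.92
tcp_pos: [0.4444, -0.2586, 0.0216]
eef_rot: [-179.8, 0.3, 180.0]
force: [0.1, 0.6, -0.3]
opening: 0.451
grip_force: 0.0
```

```bash
python3 - <<'E'
from h import *
go(.4435,-.256,.0185)
E
```

```text
t 3.92 tcp [ 0.4444 -0.2586  0.0216] [-179.78    0.26  179.97] F [ 0.1  0.6 -0.3] open 0.451 0.0
  d [0.035 0.102 0.122] r [-0.044  0.052 -0.005]
```

Emit:
carry_out(series=[{"dx":0,"dy":0,"dz":0,"rx":0,"ry":0,"rz":0,"gripper":-0.1},{"dx":0,"dy":0,"dz":0,"rx":0,"ry":0,"rz":0,"gripper":-0.1}])

```text
t: 4.18
tcp_pos: [0.4448, -0.2589, 0.0224]
eef_rot: [-179.7, 0.3, 180.0]
force: [0.5, 0.0, 0.6]
opening: 0.45
grip_force: 0.0
```

Emit:
carry_out(series=[{"dx":0,"dy":0,"dz":0,"rx":0,"ry":0,"rz":0,"gripper":-0.1},{"dx":0,"dy":0,"dz":0,"rx":0,"ry":0,"rz":0,"gripper":-0.1}])

```text
t: 4.42
tcp_pos: [0.4447, -0.2588, 0.0221]
eef_rot: [-179.7, 0.3, 180.0]
force: [0.6, 0.7, -0.5]
opening: 0.45
grip_force: 0.0
```

Emit:
carry_out(series=[{"dx":0.05,"dy":0.11,"dz":0.14,"rx":-0.05,"ry":0.06,"rz":0,"gripper":-0.1},{"dx":0.05,"dy":0.11,"dz":0.14,"rx":-0.05,"ry":0.06,"rz":0,"gripper":-0.1},{"dx":0.05,"dy":0.11,"dz":0.14,"rx":-0.05,"ry":0.06,"rz":0,"gripper":-1},{"dx":0.05,"dy":0.11,"dz":0.14,"rx":-0.05,"ry":0.06,"rz":0,"gripper":-1},{"dx":0.05,"dy":0.11,"dz":0.14,"rx":-0.05,"ry":0.06,"rz":0,"gripper":-1}])

```text
t: 5.05
tcp_pos: [0.4435, -0.2559, 0.0186]
eef_rot: [180.0, 0.0, 180.0]
force: [0.6, 0.1, 0.2]
opening: 0.212
grip_force: 30.0
```

Emit:
carry_out(series=[{"dx":0,"dy":0,"dz":0,"rx":0,"ry":0,"rz":0,"gripper":-1},{"dx":0,"dy":0,"dz":0,"rx":0,"ry":0,"rz":0,"gripper":-1}])

```text
t: 5.3
tcp_pos: [0.4435, -0.256, 0.0186]
eef_rot: [-180.0, 0.0, 180.0]
force: [0.1, 0.6, 0.8]
opening: 0.21
grip_force: 30.0
```

Emit:
carry_out(series=[{"dx":0,"dy":0,"dz":-1,"rx":0,"ry":0,"rz":0,"gripper":-1},{"dx":0,"dy":0,"dz":-3,"rx":0,"ry":0,"rz":0,"gripper":-1},{"dx":0,"dy":1,"dz":-5,"rx":0,"ry":0,"rz":0,"gripper":-1},{"dx":0,"dy":2.5,"dz":-5.6,"rx":0,"ry":0,"rz":0,"gripper":-1},{"dx":0,"dy":4.4,"dz":-5.6,"rx":0,"ry":0,"rz":0,"gripper":-1}])

```text
t: 5.92
tcp_pos: [0.4441, -0.1457, 0.1606]
eef_rot: [-179.9, 0.2, 179.9]
force: [0.0, -0.2, -0.7]
opening: 0.212
grip_force: 30.0
```

Emit:
carry_out(series=[{"dx":0,"dy":2,"dz":0,"rx":0,"ry":0,"rz":0,"gripper":-1},{"dx":0,"dy":4,"dz":0,"rx":0,"ry":0,"rz":0,"gripper":-1},{"dx":0,"dy":6,"dz":0,"rx":0,"ry":0,"rz":0,"gripper":-1},{"dx":0,"dy":8,"dz":0,"rx":0,"ry":0,"rz":0,"gripper":-1},{"dx":0,"dy":10,"dz":0,"rx":0,"ry":0,"rz":0,"gripper":-1}])

```text
t: 6.55
tcp_pos: [0.4433, 0.1056, 0.1585]
eef_rot: [-180.0, 0.0, 180.0]
force: [0.3, -0.3, -0.2]
opening: 0.215
grip_force: 30.0
```

Emit:
carry_out(series=[{"dx":0,"dy":2,"dz":0,"rx":0,"ry":0,"rz":0,"gripper":-1},{"dx":0,"dy":4,"dz":0.3,"rx":0,"ry":0,"rz":0,"gripper":-1},{"dx":-0.1,"dy":5.5,"dz":0.8,"rx":0,"ry":0,"rz":0,"gripper":-1},{"dx":-0.17,"dy":6,"dz":1.2,"rx":0,"ry":0,"rz":0,"gripper":-1},{"dx":-0.17,"dy":6,"dz":1.2,"rx":0,"ry":0,"rz":0,"gripper":-1}])

```text
t: 7.18
tcp_pos: [0.4473, 0.2537, 0.1271]
eef_rot: [-179.9, -0.1, -180.0]
force: [0.2, -1.0, -0.7]
opening: 0.212
grip_force: 30.0
```

Emit:
carry_out(series=[{"dx":0,"dy":0,"dz":0,"rx":0,"ry":0,"rz":0,"gripper":-1},{"dx":0,"dy":0,"dz":0,"rx":0,"ry":0,"rz":0,"gripper":-1}])

```text
t: 7.42
tcp_pos: [0.4483, 0.2531, 0.1293]
eef_rot: [180.0, 0.1, 179.9]
force: [-0.0, 0.3, -0.6]
opening: 0.21
grip_force: 30.0
```

```bash
python3 - <<'E'
from h import *
go(.4477,.2542,.075)
p,d,c=grab('wrist','w5');np.savez('w5',p=p,d=d,**c)
E
```

```text
t 7.42 tcp [0.4483 0.2531 0.1293] [1.7998e+02 7.0000e-02 1.7989e+02] F [-0.   0.3 -0.6] open 0.21 30.0
  d [0.028 0.045 2.172] r [ 0.004  0.014 -0.022]
```

View pics/w5.png

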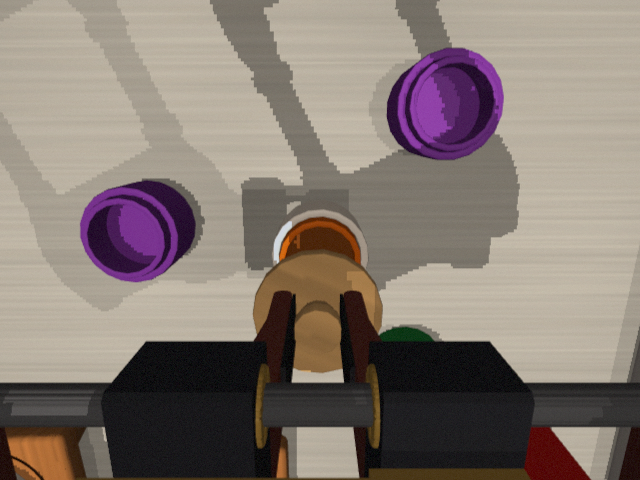

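w5 shows the lid held level by its knob at (318,310), with the open pot's seal just behind it at (320,245), so the two are aligned left to right.

Emit:
carry_out(series=[{"dx":0.02,"dy":0.04,"dz":1,"rx":0,"ry":0,"rz":0,"gripper":-1},{"dx":0.02,"dy":0.04,"dz":1.8,"rx":0,"ry":0,"rz":0,"gripper":-1},{"dx":0.02,"dy":0.04,"dz":2.1,"rx":0,"ry":0,"rz":0,"gripper":-1},{"dx":0.02,"dy":0.04,"dz":2.1,"rx":0,"ry":0,"rz":0,"gripper":-1},{"dx":0.02,"dy":0.04,"dz":2.1,"rx":0,"ry":0,"rz":0,"gripper":-1}])

```text
t: 8.1
tcp_pos: [0.4478, 0.2552, 0.0769]
eef_rot: [180.0, 0.1, 180.0]
force: [0.4, -0.0, 0.1]
opening: 0.207
grip_force: 30.0
```

```bash
python3 - <<'E'
from h import *
go(.4477,.2542,.0586)
p,d,c=grab('wrist','w6');np.savez('w6',p=p,d=d,**c)
w=dict(np.load('w6.npz')); s=manip.state(); z=s['tcp_pos'][2]
Q=cloud(w,.4477,.2542,.05,z-.0186+.010,z-.0186+.019); print('flange',len(Q),Q.min(0),Q.max(0),cv2.minEnclosingCircle(Q[:,:2].astype(np.float32)))
Q=cloud(w,.4477,.2542,.05,.032,.043); print('rim',len(Q),Q.min(0),Q.max(0))
E
```

```text
t 8.1 tcp [0.4478 0.2552 0.0769] [1.7997e+02 7.0000e-02 1.7998e+02] F [ 0.4 -0.   0.1] open 0.207 30.0
  d [ 0.003 -0.042  0.733] r [ 0.007  0.014 -0.003]
flange 6448 [0.41938669 0.22670379 0.06845716] [0.47618421 0.2830341  0.07736679] ((0.44778603315353394, 0.25477343797683716), 0.02863933891057968)
rim 2036 [0.41663857 0.22350906 0.0320166 ] [0.44935844 0.28457542 0.04298183]
```

Emit:
carry_out(series=[{"dx":0,"dy":-0.03,"dz":0.3,"rx":0,"ry":0,"rz":0,"gripper":-1},{"dx":0,"dy":-0.03,"dz":0.55,"rx":0,"ry":0,"rz":0,"gripper":-1},{"dx":0,"dy":-0.03,"dz":0.68,"rx":0,"ry":0,"rz":0,"gripper":-1},{"dx":0,"dy":-0.03,"dz":0.76,"rx":0,"ry":0,"rz":0,"gripper":-1},{"dx":0,"dy":-0.03,"dz":0.8,"rx":0,"ry":0,"rz":0,"gripper":-1}])

```text
t: 8.78
tcp_pos: [0.4473, 0.2543, 0.0574]
eef_rot: [180.0, 0.0, 180.0]
force: [-4.6, -1.7, 9.1]
opening: 0.209
grip_force: 30.0
```

Emit:
carry_out(series=[{"dx":0,"dy":0,"dz":0.05,"rx":0,"ry":0,"rz":0,"gripper":-1},{"dx":0,"dy":0,"dz":0.1,"rx":0,"ry":0,"rz":0,"gripper":-1}])

```text
t: 9.02
tcp_pos: [0.4474, 0.2543, 0.0552]
eef_rot: [180.0, 0.0, 180.0]
force: [-3.3, -1.3, 8.7]
opening: 0.21
grip_force: 30.0
```

Emit:
carry_out(series=[{"dx":0,"dy":0,"dz":0.05,"rx":0,"ry":0,"rz":0,"gripper":-1},{"dx":0,"dy":0,"dz":0.1,"rx":0,"ry":0,"rz":0,"gripper":-1},{"dx":0,"dy":0,"dz":0.13,"rx":0,"ry":0,"rz":0,"gripper":-1},{"dx":0,"dy":0,"dz":0.13,"rx":0,"ry":0,"rz":0,"gripper":-1}])

```text
t: 9.52
tcp_pos: [0.4473, 0.2543, 0.0517]
eef_rot: [180.0, 0.0, 180.0]
force: [-4.6, -1.8, 8.1]
opening: 0.211
grip_force: 30.0
```

Emit:
carry_out(series=[{"dx":0,"dy":0,"dz":0.03,"rx":0,"ry":0,"rz":0,"gripper":-1},{"dx":0,"dy":0,"dz":0.06,"rx":0,"ry":0,"rz":0,"gripper":-1},{"dx":0,"dy":0,"dz":0.06,"rx":0,"ry":0,"rz":0,"gripper":-1}])

```text
t: 9.9
tcp_pos: [0.4473, 0.2543, 0.0506]
eef_rot: [180.0, 0.0, 180.0]
force: [-4.9, -2.4, 9.1]
opening: 0.212
grip_force: 30.0
```

Emit:
carry_out(series=[{"dx":0,"dy":0,"dz":0.03,"rx":0,"ry":0,"rz":0,"gripper":-1},{"dx":0,"dy":0,"dz":0.06,"rx":0,"ry":0,"rz":0,"gripper":-1},{"dx":0,"dy":0,"dz":0.06,"rx":0,"ry":0,"rz":0,"gripper":-1}])

```text
t: 10.28
tcp_pos: [0.4475, 0.2544, 0.0505]
eef_rot: [180.0, 0.1, 180.0]
force: [-7.5, -4.4, 16.1]
opening: 0.212
grip_force: 30.0
```

Emit:
carry_out(series=[{"dx":0,"dy":0,"dz":0.03,"rx":0,"ry":0,"rz":0,"gripper":-1},{"dx":0,"dy":0,"dz":0.03,"rx":0,"ry":0,"rz":0,"gripper":-1}])

```text
t: 10.52
tcp_pos: [0.4476, 0.2544, 0.0505]
eef_rot: [180.0, 0.1, 180.0]
force: [-9.6, -5.0, 19.0]
opening: 0.207
grip_force: 30.0
```

Emit:
carry_out(series=[{"dx":0,"dy":0,"dz":-0.08,"rx":0,"ry":0,"rz":0,"gripper":-1},{"dx":0,"dy":0,"dz":-0.08,"rx":0,"ry":0,"rz":0,"gripper":0},{"dx":0,"dy":0,"dz":-0.08,"rx":0,"ry":0,"rz":0,"gripper":1},{"dx":0,"dy":0,"dz":-0.08,"rx":0,"ry":0,"rz":0,"gripper":1},{"dx":0,"dy":0,"dz":-0.5,"rx":0,"ry":0,"rz":0,"gripper":1}])

```text
t: 11.15
tcp_pos: [0.4465, 0.2539, 0.058]
eef_rot: [-179.9, -0.1, 180.0]
force: [0.5, 0.1, -0.1]
opening: 0.625
grip_force: 0.0
```

Emit:
carry_out(series=[{"dx":0,"dy":0,"dz":-1,"rx":0,"ry":0,"rz":0,"gripper":1},{"dx":0,"dy":0,"dz":-1.5,"rx":0,"ry":0,"rz":0,"gripper":1},{"dx":0,"dy":0,"dz":-1.5,"rx":0,"ry":0,"rz":0,"gripper":1}])

```text
t: 11.52
tcp_pos: [0.448, 0.2546, 0.0978]
eef_rot: [179.9, 0.1, 180.0]
force: [-0.1, 0.1, -0.2]
opening: 0.967
grip_force: 0.0
```

```bash
python3 - <<'E'
from h import *
go(.4477,.2542,.004)
p,d,c=grab('wrist','w7');w=dict(c,p=p,d=d)
for z0,z1 in((.044,.053),(.036,.0435),(.056,.07)):
    Q=cloud(w,.4477,.2542,.05,z0,z1); print(z0,len(Q),np.percentile(Q[:,2],[10,50,90]).round(4),Q.min(0).round(4),Q.max(0).round(4),cv2.minEnclosingCircle(Q[:,:2].astype(np.float32)))
cv2.imwrite('pics/w7c.png',cv2.resize(p[100:400,170:470,::-1],None,fx=1.8,fy=1.8))
E
```

```text
t 11.53 tcp [0.448  0.2546 0.0978] [1.7994e+02 1.2000e-01 1.7999e+02] F [-0.1  0.1 -0.2] open 0.967 0.0
  d [ 0.018 -0.02   3.751] r [ 0.012  0.025 -0.003]
0.044 6774 [0.0476 0.0485 0.0493] [0.4191 0.2262 0.044 ] [0.4758 0.2822 0.0511] ((0.44767504930496216, 0.25407978892326355), 0.02870965749025345)
0.036 1054 [0.0387 0.0403 0.0414] [0.4165 0.2235 0.036 ] [0.4618 0.2847 0.0435] ((0.44719061255455017, 0.2541966736316681), 0.0308345016092062)
0.056 1237 [0.0627 0.0644 0.0652] [0.4378 0.2443 0.056 ] [0.4577 0.2639 0.0664] ((0.44791948795318604, 0.2540757954120636), 0.010245414450764656)
```

View pics/w7c.png

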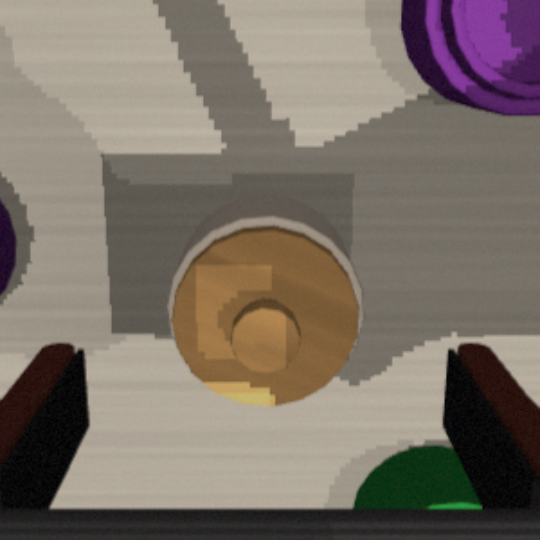

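w7c shows the lid centred and level on the white rim at about (267,315), with no orange visible. The depth reading puts the flange top at 48 mm, which means it is home.

Emit:
carry_out(series=[{"dx":0,"dy":-0.01,"dz":1,"rx":0,"ry":0,"rz":0,"gripper":1},{"dx":0,"dy":-0.01,"dz":2,"rx":0,"ry":0,"rz":0,"gripper":1},{"dx":0,"dy":-0.01,"dz":3,"rx":0,"ry":0,"rz":0,"gripper":1},{"dx":0,"dy":-0.01,"dz":3.4,"rx":0,"ry":0,"rz":0,"gripper":1},{"dx":0,"dy":-0.01,"dz":3.4,"rx":0,"ry":0,"rz":0,"gripper":1}])

```text
t: 12.2
tcp_pos: [0.4466, 0.2537, 0.0105]
eef_rot: [-179.9, -0.1, 180.0]
force: [0.1, -0.6, -0.2]
opening: 1.0
grip_force: 0.0
```

Emit:
carry_out(series=[{"dx":0,"dy":0,"dz":0,"rx":0,"ry":0,"rz":0,"gripper":1},{"dx":0,"dy":0,"dz":0,"rx":0,"ry":0,"rz":0,"gripper":1},{"dx":0,"dy":0,"dz":0,"rx":0,"ry":0,"rz":0,"gripper":1}])

```text
t: 12.58
tcp_pos: [0.4477, 0.2542, 0.0122]
eef_rot: [180.0, 0.1, 180.0]
force: [0.1, 0.6, -0.9]
opening: 1.001
grip_force: 0.0
```

```bash
python3 - <<'E'
from h import *
go(.4477,.2542,.006)
E
```

```text
t 12.57 tcp [0.4477 0.2542 0.0122] [1.7997e+02 6.0000e-02 1.7998e+02] F [ 0.1  0.6 -0.9] open 1.001 0.0
  d [ 0.    -0.001  0.249] r [ 0.006  0.013 -0.003]
```

Emit:
carry_out(series=[{"dx":0,"dy":0,"dz":0.24,"rx":0,"ry":0,"rz":0,"gripper":1},{"dx":0,"dy":0,"dz":0.24,"rx":0,"ry":0,"rz":0,"gripper":-1},{"dx":0,"dy":0,"dz":0.24,"rx":0,"ry":0,"rz":0,"gripper":-1},{"dx":0,"dy":0,"dz":0.24,"rx":0,"ry":0,"rz":0,"gripper":-1},{"dx":0,"dy":0,"dz":0.24,"rx":0,"ry":0,"rz":0,"gripper":-1}])

```text
t: 13.2
tcp_pos: [0.4473, 0.2541, 0.0055]
eef_rot: [180.0, 0.0, 180.0]
force: [0.1, 0.4, -0.7]
opening: 0.711
grip_force: 30.0
```

Emit:
carry_out(series=[{"dx":0,"dy":0,"dz":0,"rx":0,"ry":0,"rz":0,"gripper":-1},{"dx":0,"dy":0,"dz":0,"rx":0,"ry":0,"rz":0,"gripper":-1}])

```text
t: 13.45
tcp_pos: [0.4473, 0.2541, 0.0055]
eef_rot: [180.0, 0.0, 180.0]
force: [0.3, 0.2, -1.1]
opening: 0.714
grip_force: 30.0
```

Emit:
carry_out(series=[{"dx":0,"dy":0,"dz":-0.5,"rx":0,"ry":0,"rz":0,"gripper":-1},{"dx":0,"dy":0,"dz":-1.5,"rx":0,"ry":0,"rz":0,"gripper":-1},{"dx":0,"dy":0,"dz":-2.6,"rx":0,"ry":0,"rz":0,"gripper":-1},{"dx":0,"dy":0,"dz":-3.6,"rx":0,"ry":0,"rz":0,"gripper":-1},{"dx":0,"dy":0,"dz":-4,"rx":0,"ry":0,"rz":0,"gripper":-1}])

```text
t: 14.08
tcp_pos: [0.448, 0.2543, 0.1078]
eef_rot: [179.9, 0.2, 180.0]
force: [0.0, 0.5, -3.1]
opening: 0.715
grip_force: 30.0
```

Emit:
carry_out(series=[{"dx":-0.5,"dy":-0.2,"dz":0,"rx":0,"ry":0,"rz":0,"gripper":-1},{"dx":-1.3,"dy":-0.55,"dz":0,"rx":0,"ry":0,"rz":0,"gripper":-1},{"dx":-2.3,"dy":-1,"dz":0,"rx":0,"ry":0,"rz":0,"gripper":-1},{"dx":-3.3,"dy":-1.4,"dz":0,"rx":0,"ry":0,"rz":0,"gripper":-1},{"dx":-4.3,"dy":-1.8,"dz":0,"rx":0,"ry":0,"rz":0,"gripper":-1}])

```text
t: 14.7
tcp_pos: [0.5562, 0.2074, 0.1035]
eef_rot: [-179.9, -0.1, 179.9]
force: [0.4, 0.5, -2.6]
opening: 0.711
grip_force: 30.0
```

Emit:
carry_out(series=[{"dx":-1,"dy":-0.4,"dz":0,"rx":0,"ry":0,"rz":0,"gripper":-1},{"dx":-2,"dy":-0.8,"dz":0,"rx":0,"ry":0,"rz":0,"gripper":-1},{"dx":-2.9,"dy":-1.2,"dz":0,"rx":0,"ry":0,"rz":0,"gripper":-1},{"dx":-3.4,"dy":-1.5,"dz":0,"rx":0,"ry":0,"rz":0,"gripper":-1},{"dx":-3.61,"dy":-1.59,"dz":0,"rx":0,"ry":0,"rz":0,"gripper":-1}])

```text
t: 15.32
tcp_pos: [0.6455, 0.1681, 0.104]
eef_rot: [-180.0, -0.1, 179.9]
force: [0.1, -0.6, -2.0]
opening: 0.71
grip_force: 30.0
```

Emit:
carry_out(series=[{"dx":0,"dy":0,"dz":0,"rx":0,"ry":0,"rz":0,"gripper":-1},{"dx":0,"dy":0,"dz":0,"rx":0,"ry":0,"rz":0,"gripper":-1},{"dx":0,"dy":0,"dz":0,"rx":0,"ry":0,"rz":0,"gripper":-1}])

```text
t: 15.7
tcp_pos: [0.6447, 0.1697, 0.1058]
eef_rot: [180.0, 0.0, -180.0]
force: [-0.0, 0.6, -2.5]
opening: 0.712
grip_force: 30.0
```

```bash
python3 - <<'E'
from h import *
go(.645,.1693,.0465)
s=manip.state();p,d,c=grab('wrist','w8');w=dict(c,p=p,d=d); z=s['tcp_pos'][2]-.0055
for a,b in((.044,.053),(.036,.0435),(.056,.07)):
    Q=cloud(w,*s['tcp_pos'][:2],.045,z+a,z+b); print(a,len(Q),(np.percentile(Q[:,2],[10,50,90])-z).round(4),cv2.minEnclosingCircle(Q[:,:2].astype(np.float32)))
Q=cloud(w,.6,.17,.03,.02,.06);print('board',len(Q),np.median(Q[:,2]))
E
```

```text
t 15.7 tcp [0.6447 0.1697 0.1058] [ 1.7999e+02  2.0000e-02 -1.7997e+02] F [-0.   0.6 -2.5] open 0.712 30.0
  d [-0.012 -0.018  2.373] r [0.002 0.004 0.006]
0.044 14658 [0.0474 0.0485 0.0494] ((0.633042573928833, 0.16938242316246033), 0.042933523654937744)
0.036 3796 [0.0375 0.0402 0.0422] ((0.632686197757721, 0.16945430636405945), 0.04173386096954346)
0.056 3916 [0.0576 0.0628 0.0679] ((0.632659375667572, 0.1697397530078888), 0.043433722108602524)
board 5649 0.040436083815896674
```

View pics/w8.png

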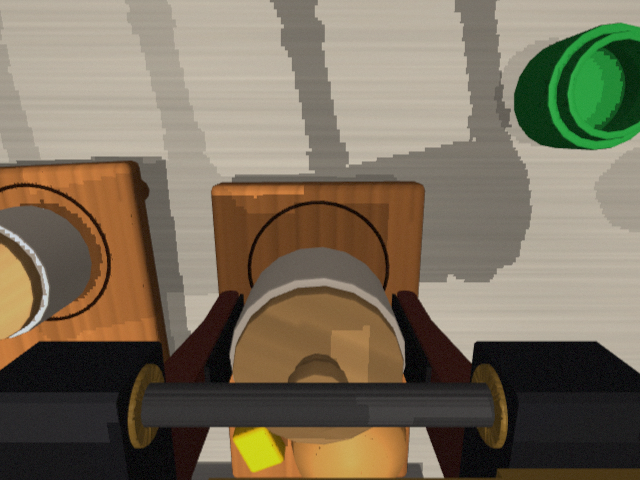

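w8 shows the closed pot upright in the grip, lid still home, right above the ring (the ring's arc is centred on column 318). The spot is clear, so I'll lower it.

Emit:
carry_out(series=[{"dx":-0.01,"dy":-0.01,"dz":0.6,"rx":0,"ry":0,"rz":0,"gripper":-1},{"dx":-0.01,"dy":-0.01,"dz":1.2,"rx":0,"ry":0,"rz":0,"gripper":-1},{"dx":-0.01,"dy":-0.01,"dz":1.8,"rx":0,"ry":0,"rz":0,"gripper":-1},{"dx":-0.01,"dy":-0.01,"dz":2.15,"rx":0,"ry":0,"rz":0,"gripper":-1},{"dx":-0.01,"dy":-0.01,"dz":2.25,"rx":0,"ry":0,"rz":0,"gripper":-1}])

```text
t: 16.38
tcp_pos: [0.6448, 0.1689, 0.0479]
eef_rot: [-180.0, -0.1, 180.0]
force: [0.5, -0.5, -2.3]
opening: 0.71
grip_force: 30.0
```

Emit:
carry_out(series=[{"dx":0,"dy":0,"dz":0.04,"rx":0,"ry":0,"rz":0,"gripper":-1},{"dx":0,"dy":0,"dz":0.08,"rx":0,"ry":0,"rz":0,"gripper":-1},{"dx":0,"dy":0,"dz":0.1,"rx":0,"ry":0,"rz":0,"gripper":-1},{"dx":0,"dy":0,"dz":0.1,"rx":0,"ry":0,"rz":0,"gripper":-1},{"dx":0,"dy":0,"dz":0.1,"rx":0,"ry":0,"rz":0,"gripper":-1}])

```text
t: 17.0
tcp_pos: [0.6454, 0.169, 0.0469]
eef_rot: [180.0, 0.0, 180.0]
force: [0.2, -0.4, -2.0]
opening: 0.711
grip_force: 30.0
```

Emit:
carry_out(series=[{"dx":0,"dy":0,"dz":0.03,"rx":0,"ry":0,"rz":0,"gripper":-1},{"dx":0,"dy":0,"dz":0.05,"rx":0,"ry":0,"rz":0,"gripper":-1},{"dx":0,"dy":0,"dz":0.05,"rx":0,"ry":0,"rz":0,"gripper":-1}])

```text
t: 17.38
tcp_pos: [0.6453, 0.169, 0.0456]
eef_rot: [180.0, 0.0, 180.0]
force: [-1.3, -0.9, -1.8]
opening: 0.714
grip_force: 30.0
```

Emit:
carry_out(series=[{"dx":0,"dy":0,"dz":0.02,"rx":0,"ry":0,"rz":0,"gripper":-1},{"dx":0,"dy":0,"dz":0.03,"rx":0,"ry":0,"rz":0,"gripper":-1},{"dx":0,"dy":0,"dz":0.03,"rx":0,"ry":0,"rz":0,"gripper":-1}])

```text
t: 17.75
tcp_pos: [0.6453, 0.169, 0.0455]
eef_rot: [180.0, 0.0, 180.0]
force: [-3.8, -0.4, 4.0]
opening: 0.709
grip_force: 30.0
```

Contact with the board. I'll release and retreat straight up.

Emit:
carry_out(series=[{"dx":0,"dy":0,"dz":0,"rx":0,"ry":0,"rz":0,"gripper":1},{"dx":0,"dy":0,"dz":0,"rx":0,"ry":0,"rz":0,"gripper":1},{"dx":0,"dy":0,"dz":0,"rx":0,"ry":0,"rz":0,"gripper":1},{"dx":0,"dy":0,"dz":-0.6,"rx":0,"ry":0,"rz":0,"gripper":1},{"dx":0,"dy":0,"dz":-1.5,"rx":0,"ry":0,"rz":0,"gripper":1}])

```text
t: 18.38
tcp_pos: [0.645, 0.1689, 0.0826]
eef_rot: [-180.0, -0.1, 180.0]
force: [0.4, -0.1, -0.1]
opening: 0.998
grip_force: 0.0
```

Emit:
carry_out(series=[{"dx":0,"dy":0,"dz":-1.5,"rx":0,"ry":0,"rz":0,"gripper":1},{"dx":0,"dy":0,"dz":-3.5,"rx":0,"ry":0,"rz":0,"gripper":1},{"dx":0,"dy":0,"dz":-5,"rx":0,"ry":0,"rz":0,"gripper":1},{"dx":0,"dy":0,"dz":-6,"rx":0,"ry":0,"rz":0,"gripper":1},{"dx":0,"dy":0,"dz":-6,"rx":0,"ry":0,"rz":0,"gripper":1}])

```text
t: 19.0
tcp_pos: [0.6462, 0.1692, 0.2365]
eef_rot: [179.9, 0.4, 180.0]
force: [0.3, 0.4, 0.3]
opening: 0.998
grip_force: 0.0
```

```bash
python3 - <<'E'
from h import *
go(.645,.1693,.2)
p,d,c=grab('wrist','w9');w=dict(c,p=p,d=d)
for a,b in((.084,.093),(.076,.0835),(.098,.11)):
    Q=cloud(w,.645,.169,.04,a,b); print(a,len(Q),np.percentile(Q[:,2],[10,50,90]).round(4),cv2.minEnclosingCircle(Q[:,:2].astype(np.float32)))
E
```

```text
t 19.0 tcp [0.6462 0.1692 0.2365] [179.92   0.37 179.99] F [0.3 0.4 0.3] open 0.998 0.0
  d [0.058 0.002 1.46 ] r [ 0.016  0.075 -0.003]
0.084 3502 [0.0875 0.0885 0.0894] ((0.6454442143440247, 0.1686905473470688), 0.028565548360347748)
0.076 508 [0.0787 0.0801 0.0813] ((0.6456785798072815, 0.1686016321182251), 0.031072428449988365)
0.098 579 [0.1032 0.1044 0.1054] ((0.6453690528869629, 0.16881264746189117), 0.010117675177752972)
```

View pics/w9.png

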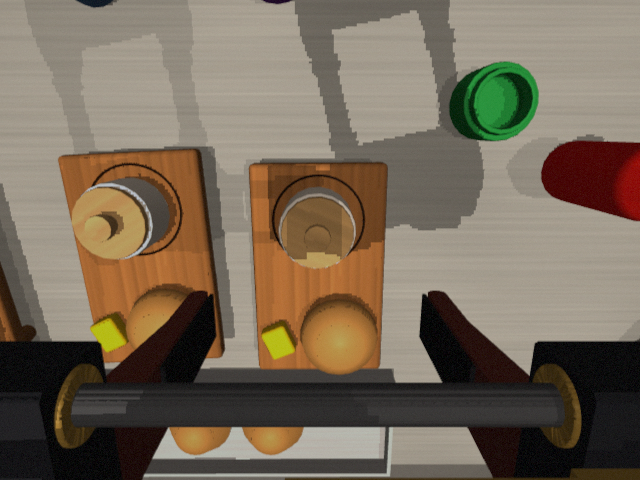

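w9 shows the closed pot upright inside the ring at (317,225), with the lid home and no orange showing. Its centre measures (0.6455, 0.1687), within 1 mm of the ring centre, and the gripper is clear.

```bash
python3 -c "
from cell import manip
print(manip.close_job())"
```

```text
the job is handed in; nothing more can be done
None
```

The pot is closed with its lid fully home (no orange showing) and stands upright inside the empty board's ring, within about 1 mm of centre; I handed the job in at about 19 s.

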